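Swing the bench magnifier over the petri dish and light it

ROBOT

A 6-joint arm with a two-finger parallel gripper is mounted at the origin on a cart in front of the work surface, level with it; the furniture and walls round the work are solid. World frame = base frame: x ahead of the robot, y to its left, z up, the work surface at z = 0. Lengths are in m, angles in degrees, forces in N, time in s.
With the tool pointing down it reaches from about 0.35 to 0.8 m from the base axis. Payload 7.3 kg.
Tool frame: the origin (TCP) lies at the very end of the fingers, on their centre line; the grasp point (between the pads) lies 19 mm behind it; z points along the fingers, y is the line along which they close (so a half turn about z gives the same grasp; the last joint's range is limited). The gripper opens to 85 mm and grips with 20 to 120 N. Pads are 22 mm wide; open, the fingers measure 114 mm over their backs; the gripper's body (76 mm by 85 mm) begins 54 mm behind the grasp point. The pads swing forward as they close: fully open they stand 13 mm farther back than shut.
Start: joints at [66.52, 19.595, 87.324, -0, 73.075, -8.365], TCP at [0.137, 0.507, 0.231] pointing down, gripper open.
Joint ranges: [-145.02, 145.02], [-44.19, 115.74], [2.07, 154.8], [-57.11, 237.11], [16.16, 152.29], [-177.93, 177.93]. Speed limits (degrees/s): [147.25, 147.25, 180, 180, 180, 180].

INTERFACE

Orientations are given as a 3x3 rotation matrix whose columns are the frame's x, y, z axes.
In Python, from plant import bot gives the robot as it stands. The module is installed in compiled form; this text tells all that it offers.
- The arm moves only by the shell command python3 -m inch 'ROWS' [OPENING] [FORCE]. ROWS is JSON, a list of rows, each an object of numbers: "dx", "dy", "dz": the shift along the tool's x, y, z in cm; "ax", "ay", "az": the turn, a rotation vector about the tool's x, y, z in degrees. In form: [{"dx": .., "dy": .., "dz": .., "ax": .., "ay": .., "az": ..}, ...]. A call has 1 to 10 rows; each row shifts and turns the commanded pose from where the row before left it, along the tool's axes as they then stand; what a row does not reach is not made up. A row lasts 1/8 s, in which the tool goes at most 62.5 mm and 10.7 degrees, less where a joint would pass 70% of its speed; a pose out of reach is approached as far as the arm can. A call with a gripper value outside its range is refused whole. OPENING is the finger opening in cm, from 0 to 8.54, set as the call begins (- or left out, the last holds). The fingers move at their own pace and stop on an object; FORCE is the grip in N (left out, the last holds). Time passes only in rows, so rows that do not move let the fingers close. It gives the time, the measured TCP pose, the force, the opening and the grip force at its end, in the units of the state.
- bot.sense(): the state, without advancing time (a new reading comes with each control period).
- bot.snapshot(name): name is "scene" or "top" or "wrist"; returns the picture (384x512x3 uint8, blue, green, red); there is no depth.
- bot.camera_model(name): a dict with "camera_matrix" (3x3 intrinsics, pixels), "k1" (the pictures are not rectified: a ray, as slopes to the right and down, at radius r is drawn at 1 + k1 r^2 times it, then the intrinsics apply), "world_from_camera" (4x4, takes a point from camera to world coordinates); the wrist camera has in their place "hand_eye" (4x4, takes a point from camera to tool coordinates, whose origin is the TCP and whose axes are the flange's). Camera axes: x right, y down, z forward; pixel columns grow to the right and rows downward; lengths in m; the calibration is good to about 2 mm. A picture is of the moment at which its call begins: read the wrist's pose just before it. camera_model takes no time and is no camera call.
- bot.hand_in(): hands the job in; it is judged then, once.
The state is a dict: "t": time; "joints": joint angles; "qd": joint speeds; "effort": joint torques, N m; "position": TCP position; "orientation": TCP orientation; "force": force on the tool from outside, world axes, zero at the start; "torque": the same for the moment, N m; "finger_gap": finger opening in m; "finger_force": force on a finger pad.
Only numpy, scipy, OpenCV 4.12 (cv2) and the standard library are available. Lean on these libraries where they do the work, as an engineer would, in place of code of your own. Each camera call takes 0.05 s, during which the arm holds its last target. There are 200 camera calls.

TASK

Push the arm of the bench magnifier round sideways with a finger, lightly and without gripping it, until the lens is over the covered petri dish and the whole dish lies inside the lens ring as seen from straight above. Then press the green lamp button on top of the magnifier's post all the way down and let it come up again, with the lens still over the dish; do not press it before. Leave the dish and everything else on the bench standing where it is.

Things in the scene. Friction and masses are not known exactly. Their poses are not given: they have to be found in the camera images.
- magnifier: bench magnifier fixed to the bench: a round grey foot (110 mm across, 19 mm high), an upright steel post 18 mm thick, and on the post a white swinging arm with a lens ring. Origin: on the bench surface under the post's axis. z is up; at arm angle 0 the arm points along this body's -x axis
- lens_arm (a joint): angle of the magnifier's arm about the upright axis of the post, rad; 0 where the arm points along the magnifier body's -x, growing counter-clockwise seen from above; stops at -1.9 and 1.9. It swings level, light friction (about 0.05 N m, plus 0.08 N m per rad/s), no spring: it stays where it is left
- bar_middle (a point): a point inside the arm's bar, 75 mm from the post's axis, 106 mm above the bench. The white arm is a bar 14 mm wide and 12 mm high, its underside 100 mm and its top 112 mm above the bench; bare from 20 mm (collar round the post, 40 mm across, 94 to 118 mm above the bench) to 111 mm from the axis, where the lens ring begins
- lens_centre (a point): centre of the clear lens, 170 mm from the post's axis, 106 mm above the bench. The white ring round it is 94 mm across inside, 118 mm outside, and 12 mm thick
- lamp_button (a joint): travel of the lamp button, m: 0 up, 0.006 fully down; springs back when released; needs about 5 N to go fully down
- lamp_button_top (a point): centre of the top face of the green round lamp button (26 mm across, in a black housing), on the post's axis above the arm; pressed straight down. It does not turn with the arm
- petri_1: the covered petri dish, clear and round, 64 mm across and 16 mm high; loose; origin at the centre of its underside. It stands at one of four places about 170 mm from the post's axis, to one or the other side of the arm
- oring_box: dark red small box, 50 x 60 x 42 mm high, loose, to be left alone; origin at the centre of its underside
- nose_mask: clear cone with a blue foot ring, 33 mm across, 38 mm high, loose, to be left alone; origin at the centre of its underside
- vial_a: small vial with a violet cap, 26 mm across, 55 mm high, loose, to be left alone; origin at the centre of its underside
- tape_1: roll of beige tape lying flat, 96 mm across, 25 mm high, loose, to be left alone
- tube_1: small squeeze tube lying on the bench, 136 mm long, 24 mm high, loose, to be left alone
- syringe_b: small syringe with a yellow cap lying on the bench, 124 mm long, loose, to be left alone
- pen_2: white pen with red ends lying on the bench, 145 mm long, loose, to be left alone
Not all that is in view belongs to the job. Of the things that look like the petri_1, take the one that is farthest to the robot's left at the start.

How it is judged:
By the outcome, as a careful person would: the job done as asked, in the order asked, and still so for the second after the job is handed in, with the robot touching nothing.
It also fails if it takes over 45 s, if anything falls off the work surface, if the arm or the gripper's body presses on something with over 40 N, if the wrist force passes 120 N, or if a joint passes its speed limit or range.

## Working session

There is one attempt and no reset: what is moved stays moved. The work goes in short steps, Python scripts to look and compute and a shell command to move; the robot and the scene stay as the last step left them, time stands still between calls to the robot, and variables do not carry over. Pictures are saved under pics/ and viewed, at most 10 in all, crops included, and the job is handed in when it is done.

```bash
mkdir -p pics
python3 - <<'E'
from plant import bot
import cv2,numpy as np
for n in("scene","top"):
    cv2.imwrite(f"pics/{n}0.png",bot.snapshot(n)); m=bot.camera_model(n); print(n,m)
print(bot.camera_model("wrist"));s=bot.sense();print(s["t"],s["position"],s["orientation"],s["force"],s["finger_gap"])
E
```

```text
scene {'camera_matrix': array([[385.47008276,   0.        , 259.85226748],
       [  0.        , 385.47008276, 188.32007415],
       [  0.        ,   0.        ,   1.        ]]), 'k1': -0.11824042126795502, 'world_from_camera': array([[ 0.70839409, -0.30805145,  0.63504498, -0.44684309],
       [-0.70552071, -0.33511932,  0.62444822, -0.97456907],
       [ 0.02045366, -0.89039281, -0.45473322,  0.80161219],
       [ 0.        ,  0.        ,  0.        ,  1.        ]])}
top {'camera_matrix': array([[472.22757017,   0.        , 255.82714713],
       [  0.        , 472.22757017, 188.31508144],
       [  0.        ,   0.        ,   1.        ]]), 'k1': 0.014830085694594241, 'world_from_camera': array([[ 0.00761964, -0.98598748,  0.1666452 ,  0.23673001],
       [-0.99992092, -0.00918013, -0.00859586, -0.04743362],
       [ 0.01000524, -0.16656653, -0.98597946,  1.69385361],
       [ 0.        ,  0.        ,  0.        ,  1.        ]])}
{'camera_matrix': array([[345.33804796,   0.        , 257.69243429],
       [  0.        , 345.33804796, 189.33675802],
       [  0.        ,   0.        ,   1.        ]]), 'k1': 0.006587756259669935, 'hand_eye': array([[-1.80686882e-05, -9.44848789e-01, -3.27506893e-01,
         8.62170485e-02],
       [ 9.99999420e-01,  3.35512942e-04, -1.02311640e-03,
         3.12968822e-04],
       [ 1.07657310e-03, -3.27506721e-01,  9.44848236e-01,
        -1.41683154e-01],
       [ 0.00000000e+00,  0.00000000e+00,  0.00000000e+00,
         1.00000000e+00]])}
0.1 [0.13673283 0.50650429 0.23069375] [[-9.65399894e-01  2.60773338e-01 -5.57687031e-04]
 [ 2.60773855e-01  9.65399056e-01 -1.28793930e-03]
 [ 2.02530304e-04 -1.38880666e-03 -9.99999015e-01]] [ 0.22483548 -0.40852318  0.10984387] 0.08508500999041059
```

View pics/top0.png

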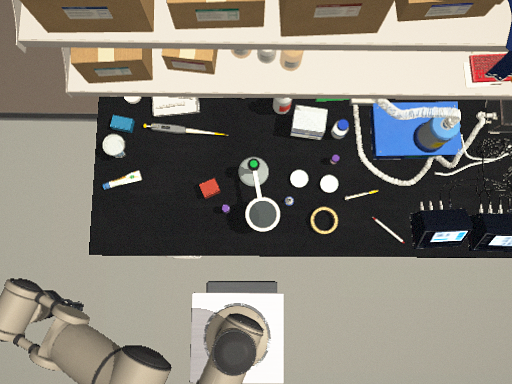

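View pics/scene0.png

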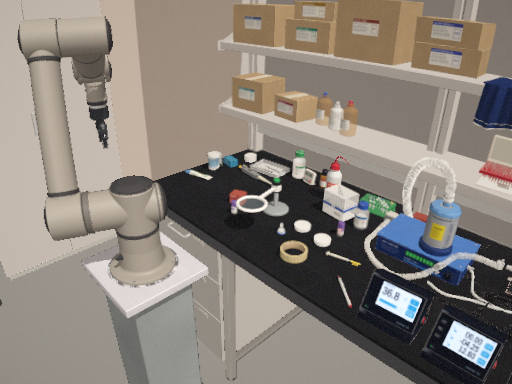

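The top view shows the green button at (254,164), the lens at about (263,214) and two dishes at (299,178) and (329,183). The leftmost dish is the one at (299,178). The nose mask is at (289,201), the red box at (209,187) and a violet vial at (226,209). Next I'll measure them.

```bash
cat > h.py <<'E'
from plant import bot
import cv2,numpy as np
def ray(n,p):
    m=bot.camera_model(n);K=m["camera_matrix"]
    s=cv2.undistortPoints(np.array([[p]],float),K,np.array([m["k1"],0,0,0]))[0,0] 
    if n=="wrist":
        st=bot.sense();T=np.eye(4);T[:3,:3]=st["orientation"];T[:3,3]=st["position"];W=T@m["hand_eye"]
    else: W=m["world_from_camera"]
    return W[:3,3],W[:3,:3]@np.r_[s,1]
def plane(n,p,z):
    o,d=ray(n,p);return (o+d*(z-o[2])/d[2])[:3]
def cross(a,b):
    (o,d),(p,e)=a,b;d=d/np.linalg.norm(d);e=e/np.linalg.norm(e)
    t=np.linalg.lstsq(np.c_[d,-e],p-o,rcond=None)[0];A=o+t[0]*d;B=p+t[1]*e
    return (A+B)/2,np.linalg.norm(A-B)
def blobs(mask,lo=20):
    n,l,s,c=cv2.connectedComponentsWithStats(mask.astype(np.uint8))
    return [(c[i].round(1),s[i]) for i in range(1,n) if s[i][4]>=lo]
E
python3 - <<'E'
from h import *
t=cv2.imread("pics/top0.png");s=cv2.imread("pics/scene0.png")
def green(i):
    h=cv2.cvtColor(i,cv2.COLOR_BGR2HSV);return (h[...,0]>50)&(h[...,0]<85)&(h[...,1]>120)&(h[...,2]>60)
print([b for b in blobs(green(t),15)]);print([b for b in blobs(green(s),10)])
g=t.min(2)
roi=np.zeros(g.shape,bool);roi[150:240,230:350]=1
for c,st in blobs((g>190)&roi,15): print("white",c,st,plane("top",c,.016).round(4),plane("top",c,.106).round(4))
cv2.imwrite("pics/c.png",np.hstack([cv2.resize(t[140:240,190:350],None,fx=4.5,fy=5)[:, :],]))
E
```

```text
[(array([225.3,   9.5]), array([222,   9,   8,   2,  15], dtype=int32)), (array([329.3,  99.5]), array([316,  99,  33,   3,  61], dtype=int32)), (array([253.4, 163.4]), array([250, 160,   8,   8,  54], dtype=int32))]
[(array([299.6, 154.6]), array([296, 153,   8,   4,  21], dtype=int32)), (array([276.4, 179.8]), array([273, 178,   7,   5,  29], dtype=int32)), (array([364.9, 197.8]), array([361, 195,   8,   6,  26], dtype=int32)), (array([376.4, 211.3]), array([368, 205,  17,  13,  72], dtype=int32)), (array([392.2, 207.3]), array([388, 204,   8,   7,  27], dtype=int32)), (array([419.1, 258.3]), array([405, 251,  29,  16, 140], dtype=int32))]
white [261.  201.3] [246 168  34  63 507] [ 0.4732 -0.081   0.016 ] [ 0.4606 -0.0792  0.106 ]
white [298.7 178.2] [290 170  18  17 237] [ 0.5589 -0.217   0.016 ] [ 0.5416 -0.2079  0.106 ]
white [328.7 183.3] [320 175  18  17 238] [ 0.5411 -0.3253  0.016 ] [ 0.5248 -0.3104  0.106 ]
```

View pics/c.png

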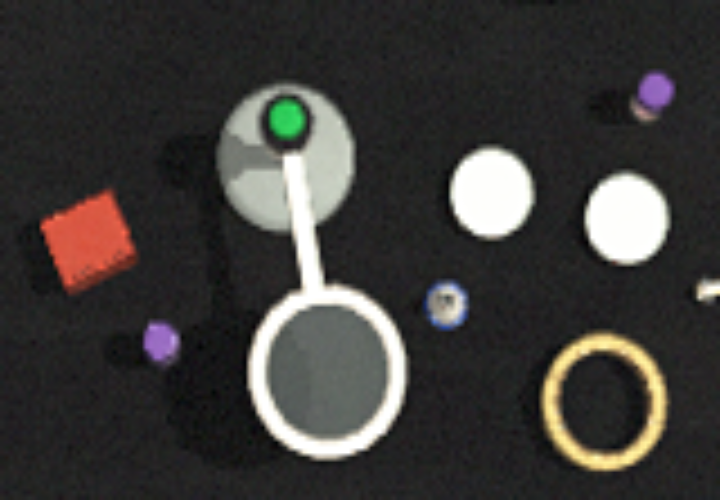

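The crop shows the lens centre at about (262.7,214.2) full-frame, the foot centre at about (253.6,171.4), and the near dish as a white disc at (298.7,178.2).

Run:
```python
from h import *
B,e=cross(ray("top",(253.4,163.4)),ray("scene",(276.4,179.8)));print("button",B.round(4),e)
F=plane("top",(253.6,171.4),.019);L=plane("top",(262.7,214.2),.106);D=plane("top",(298.7,178.2),.016)
print("foot",F.round(4),"lens",L.round(4),"dish",D.round(4))
P=(F[:2]+B[:2])/2
for n,q in(("lens",L),("dish",D)):
    v=q[:2]-P;print(n,np.hypot(*v),np.degrees(np.arctan2(v[1],v[0])))
v=D[:2]-P
print(P)
```

```text
button [ 0.585  -0.0519  0.1355] 0.0009234594716416215
foot [ 0.5818 -0.0535  0.019 ] lens [ 0.4166 -0.0852  0.106 ] dish [ 0.5589 -0.217   0.016 ]
lens 0.1699394688679167 -168.97528030893812
dish 0.16609977268376874 -98.49015409921014
[ 0.5834097  -0.05268059]
```

```bash
python3 -m inch '[{"dx":-4.1,"dy":-3.46},{"dx":-4.1,"dy":-3.46},{"dx":-4.1,"dy":-3.46},{"dx":-4.1,"dy":-3.46},{"dx":-4.1,"dy":-3.46},{"dx":-4.1,"dy":-3.46},{"dx":-4.1,"dy":-3.46},{"dx":-4.1,"dy":-3.46},{"dx":-4.1,"dy":-3.46},{"dx":-4.1,"dy":-3.46}]' 0
python3 -m inch '[{"dx":-4.1,"dy":-3.46},{"dx":-4.1,"dy":-3.46},{"az":10.6},{"az":10.6},{"az":10.6},{"az":10.6},{"az":10.6},{"az":10.6},{}]'
```

```text
schema error: expected keys dx, dy, dz, ax, ay, az
schema error: expected keys dx, dy, dz, ax, ay, az
```

All six keys are required in each row.

```bash
python3 -m inch '[{"dx":-4.1,"dy":-3.46,"dz":0,"ax":0,"ay":0,"az":0},{"dx":-4.1,"dy":-3.46,"dz":0,"ax":0,"ay":0,"az":0},{"dx":-4.1,"dy":-3.46,"dz":0,"ax":0,"ay":0,"az":0},{"dx":-4.1,"dy":-3.46,"dz":0,"ax":0,"ay":0,"az":0},{"dx":-4.1,"dy":-3.46,"dz":0,"ax":0,"ay":0,"az":0},{"dx":-4.1,"dy":-3.46,"dz":0,"ax":0,"ay":0,"az":0},{"dx":-4.1,"dy":-3.46,"dz":0,"ax":0,"ay":0,"az":0},{"dx":-4.1,"dy":-3.46,"dz":0,"ax":0,"ay":0,"az":0},{"dx":-4.1,"dy":-3.46,"dz":0,"ax":0,"ay":0,"az":0},{"dx":-4.1,"dy":-3.46,"dz":0,"ax":0,"ay":0,"az":0}]' 0
python3 -m inch '[{"dx":-4.1,"dy":-3.46,"dz":0,"ax":0,"ay":0,"az":0},{"dx":-4.1,"dy":-3.46,"dz":0,"ax":0,"ay":0,"az":0},{"dx":0,"dy":0,"dz":0,"ax":0,"ay":0,"az":10.6},{"dx":0,"dy":0,"dz":0,"ax":0,"ay":0,"az":10.6},{"dx":0,"dy":0,"dz":0,"ax":0,"ay":0,"az":10.6},{"dx":0,"dy":0,"dz":0,"ax":0,"ay":0,"az":10.6},{"dx":0,"dy":0,"dz":0,"ax":0,"ay":0,"az":10.6},{"dx":0,"dy":0,"dz":0,"ax":0,"ay":0,"az":10.6},{"dx":0,"dy":0,"dz":0,"ax":0,"ay":0,"az":0}]'
python3 - <<'E'
from h import *
s=bot.sense();print(s["orientation"].round(3));cv2.imwrite("pics/w1.png",bot.snapshot("wrist"))
E
```

```text
t: 1.35
position: [0.4431, 0.0643, 0.2311]
orientation: [[-0.965, 0.261, -0.0], [0.261, 0.965, 0.0], [0.0, 0.0, -1.0]]
force: [0.9, 1.4, 0.5]
finger_gap: -0.0
finger_force: 0.0
t: 2.48
position: [0.5034, -0.0222, 0.231]
orientation: [[-0.197, 0.98, -0.001], [0.98, 0.197, 0.0], [0.0, -0.001, -1.0]]
force: [0.5, -0.4, 1.2]
finger_gap: 0.0003
finger_force: 0.0
[[-0.197  0.98  -0.001]
 [ 0.98   0.197  0.   ]
 [ 0.    -0.001 -1.   ]]
```

View pics/w1.png

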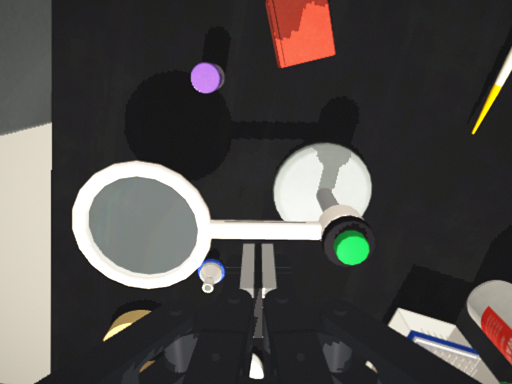

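The wrist view shows the arm bar at row 230, the button at (351,248), the lens at (141,224) and the closed fingertips at (258,245). I'll check these against the top-view measurements, then go down.

```bash
python3 - <<'E'
from h import *
print(plane("wrist",(351,248),.1355),plane("wrist",(141,224),.106),plane("wrist",(265,230),.112),plane("wrist",(322,184),.019))
E
python3 -m inch '[{"dx":0,"dy":0,"dz":4.5,"ax":0,"ay":0,"az":0},{"dx":0,"dy":0,"dz":4.5,"ax":0,"ay":0,"az":0},{"dx":0,"dy":0,"dz":4.8,"ax":0,"ay":0,"az":0},{"dx":0,"dy":0,"dz":0,"ax":0,"ay":0,"az":0}]'
```

```text
[ 0.5815018  -0.05202379  0.1355    ] [ 0.41263415 -0.07982576  0.106     ] [ 0.51605673 -0.06143548  0.112     ] [ 0.5758846  -0.03941328  0.019     ]
t: 3.02
position: [0.5011, -0.0218, 0.0906]
orientation: [[-0.198, 0.98, -0.008], [0.98, 0.199, 0.002], [0.003, -0.007, -1.0]]
force: [0.1, -0.1, 1.3]
finger_gap: -0.0001
finger_force: 0.0
```

```bash
python3 -m inch '[{"dx":-1,"dy":0,"dz":0,"ax":0,"ay":0,"az":0},{"dx":-0.9,"dy":0,"dz":0,"ax":0,"ay":0,"az":0},{"dx":-0.6,"dy":0,"dz":0,"ax":0,"ay":0,"az":0},{"dx":-0.65,"dy":-0.13,"dz":0,"ax":0,"ay":0,"az":-5},{"dx":-0.65,"dy":-0.13,"dz":0,"ax":0,"ay":0,"az":-5},{"dx":-0.65,"dy":-0.13,"dz":0,"ax":0,"ay":0,"az":-5},{"dx":-0.65,"dy":-0.13,"dz":0,"ax":0,"ay":0,"az":-5},{"dx":-0.65,"dy":-0.13,"dz":0,"ax":0,"ay":0,"az":-5}]'
python3 -m inch '[{"dx":-0.65,"dy":-0.13,"dz":0,"ax":0,"ay":0,"az":-5},{"dx":-0.65,"dy":-0.13,"dz":0,"ax":0,"ay":0,"az":-5},{"dx":-0.65,"dy":-0.13,"dz":0,"ax":0,"ay":0,"az":-5},{"dx":-0.65,"dy":-0.13,"dz":0,"ax":0,"ay":0,"az":-5},{"dx":-0.65,"dy":-0.13,"dz":0,"ax":0,"ay":0,"az":-5},{"dx":0,"dy":0,"dz":0,"ax":0,"ay":0,"az":0}]'
python3 - <<'E'
from h import *
t=bot.snapshot("top");cv2.imwrite("pics/t2.png",t);cv2.imwrite("pics/c2.png",cv2.resize(t[140:240,190:350],None,fx=4.5,fy=5))
s=bot.sense();p=s["position"]-np.array([.583,-.0525,0]);R=s["orientation"];print(R[:,0]@p,R[:,1]@p)
E
```

```text
t: 4.03
position: [0.5144, -0.0796, 0.0941]
orientation: [[-0.594, 0.804, 0.001], [0.804, 0.594, 0.0], [-0.0, 0.001, -1.0]]
force: [-1.4, 2.1, 1.9]
finger_gap: 0.0001
finger_force: 0.7
t: 4.78
position: [0.5335, -0.1068, 0.0939]
orientation: [[-0.876, 0.482, 0.001], [0.482, 0.876, -0.0], [-0.001, 0.0, -1.0]]
force: [-0.6, -0.7, 0.6]
finger_gap: -0.0003
finger_force: 0.0
0.017414890341808556 -0.07130842665093161
```

View pics/c2.png

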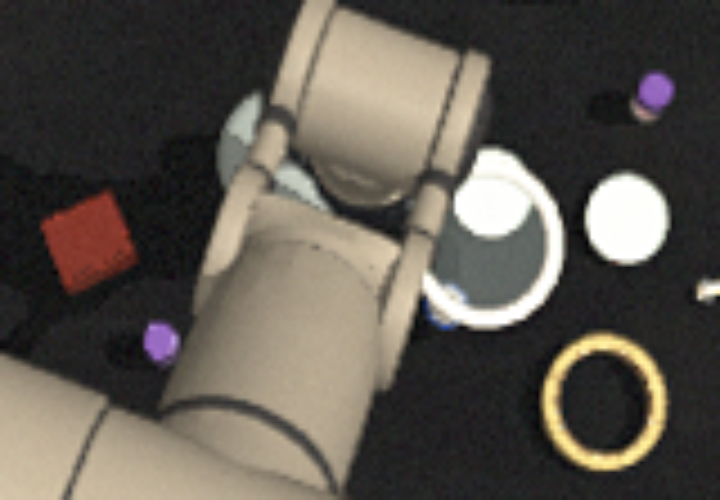

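The lens ring now sits at about crop (488,238), full-frame (298.4,187.6), and still has roughly 20° to go. The dish has not moved.

```bash
python3 - <<'E'
from h import *
L=plane("top",(298.4,187.6),.106);v=L[:2]-[.583,-.0525];print(L,np.hypot(*v),np.degrees(np.arctan2(v[1],v[0])))
E
python3 -m inch '[{"dx":-0.65,"dy":-0.13,"dz":0,"ax":0,"ay":0,"az":-5},{"dx":-0.65,"dy":-0.13,"dz":0,"ax":0,"ay":0,"az":-5},{"dx":-0.52,"dy":-0.1,"dz":0,"ax":0,"ay":0,"az":-4},{"dx":-0.26,"dy":-0.05,"dz":0,"ax":0,"ay":0,"az":-2},{"dx":-0.26,"dy":-0.05,"dz":0,"ax":0,"ay":0,"az":-2},{"dx":0,"dy":0,"dz":0,"ax":0,"ay":0,"az":0}]'
python3 - <<'E'
from h import *
cv2.imwrite("pics/t3.png",bot.snapshot("top"));t=cv2.imread("pics/t3.png")
cv2.imwrite("pics/c3.png",cv2.resize(t[140:240,190:350],None,fx=4.5,fy=5))
E
```

```text
[ 0.50892982 -0.20659738  0.106     ] 0.17097483316961473 -115.67225592995842
t: 5.58
position: [0.5532, -0.119, 0.0934]
orientation: [[-0.982, 0.186, 0.001], [0.186, 0.982, -0.0], [-0.001, 0.0, -1.0]]
force: [-0.9, 0.1, 0.1]
finger_gap: 0.0002
finger_force: 0.0
```

View pics/c3.png

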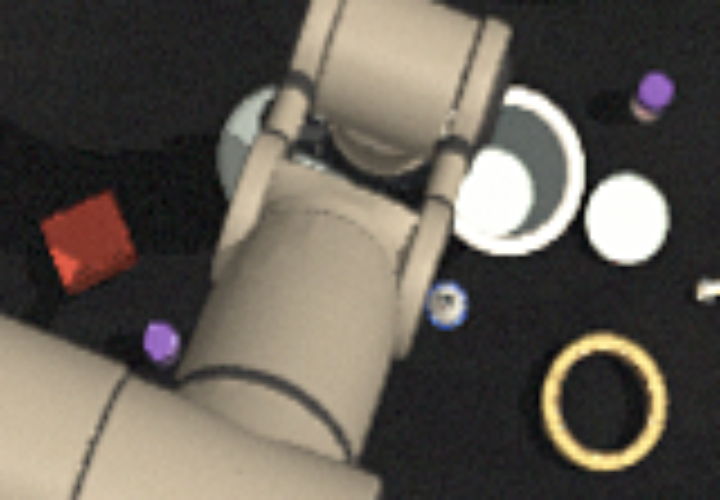

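The ring spans crop rows 85–257 with its right edge at 585, so its centre is about full-frame (302.4,174.2). I'll check that, back the finger away from the bar, raise it and look again.

```bash
python3 - <<'E'
from h import *
L=plane("top",(302.4,174.2),.106);v=L[:2]-[.583,-.0525];print(L,np.hypot(*v),np.degrees(np.arctan2(v[1],v[0])))
E
python3 -m inch '[{"dx":1.5,"dy":0,"dz":0,"ax":0,"ay":0,"az":0},{"dx":2.5,"dy":0,"dz":0,"ax":0,"ay":0,"az":0},{"dx":0,"dy":0,"dz":-4,"ax":0,"ay":0,"az":0},{"dx":0,"dy":0,"dz":-5,"ax":0,"ay":0,"az":0},{"dx":4,"dy":0,"dz":-4,"ax":0,"ay":0,"az":0},{"dx":4,"dy":0,"dz":0,"ax":0,"ay":0,"az":0},{"dx":0,"dy":0,"dz":0,"ax":0,"ay":0,"az":0}]'
python3 - <<'E'
from h import *
cv2.imwrite("pics/w4.png",bot.snapshot("wrist"))
t=bot.snapshot("top");cv2.imwrite("pics/t4.png",t)
a=cv2.resize(t[150:220,230:350],None,fx=6,fy=6);w=cv2.imread("pics/w4.png")
cv2.imwrite("pics/c4.png",np.vstack([cv2.resize(a,(400,233)),cv2.resize(w,(400,300))]))
E
```

```text
[ 0.55569499 -0.22067219  0.106     ] 0.17037443922919487 -99.22226240408706
t: 6.5
position: [0.4332, -0.096, 0.224]
orientation: [[-0.982, 0.187, 0.001], [0.187, 0.982, -0.0], [-0.001, 0.0, -1.0]]
force: [0.4, 0.9, -0.3]
finger_gap: -0.0002
finger_force: 0.0
```

View pics/c4.png

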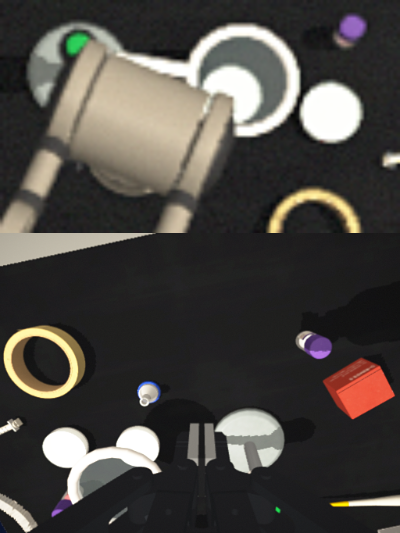

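The lens is at −99°, centre (0.556,−0.221). The dish is at (0.559,−0.217), about 5 mm off, which leaves around 10 mm of margin. Now I'll move over the button.

```bash
python3 -m inch '[{"dx":-4.65,"dy":2.37,"dz":0,"ax":0,"ay":0,"az":0},{"dx":-4.65,"dy":2.37,"dz":0,"ax":0,"ay":0,"az":0},{"dx":-4.65,"dy":2.37,"dz":0,"ax":0,"ay":0,"az":0},{"dx":0,"dy":0,"dz":3,"ax":0,"ay":0,"az":0},{"dx":0,"dy":0,"dz":2.5,"ax":0,"ay":0,"az":0},{"dx":0,"dy":0,"dz":0,"ax":0,"ay":0,"az":0},{"dx":0,"dy":0,"dz":0,"ax":0,"ay":0,"az":0}]'
python3 - <<'E'
from h import *
w=bot.snapshot("wrist");cv2.imwrite("pics/w5.png",w)
E
```

```text
t: 7.48
position: [0.5863, -0.0529, 0.1689]
orientation: [[-0.983, 0.186, 0.001], [0.186, 0.983, -0.0], [-0.001, 0.0, -1.0]]
force: [0.4, -0.3, -0.2]
finger_gap: -0.0001
finger_force: 0.0
```

View pics/w5.png

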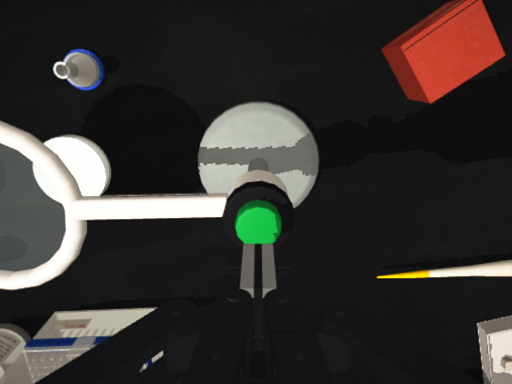

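The button is centred at about (258,223), just ahead of the fingertips.

Run:
```python
from h import *
p=plane("wrist",(258.5,222.5),.1355);s=bot.sense();print(p,s["orientation"].T@(p-s["position"]))
```

```text
[ 0.58080016 -0.05126397  0.1355    ] [0.00583957 0.00068695 0.03383431]
```

```bash
python3 -m inch '[{"dx":0.4,"dy":0.05,"dz":1.5,"ax":0,"ay":0,"az":0},{"dx":0,"dy":0,"dz":0.8,"ax":0,"ay":0,"az":0},{"dx":0,"dy":0,"dz":0.4,"ax":0,"ay":0,"az":0},{"dx":0,"dy":0,"dz":0.3,"ax":0,"ay":0,"az":0},{"dx":0,"dy":0,"dz":0,"ax":0,"ay":0,"az":0},{"dx":0,"dy":0,"dz":0,"ax":0,"ay":0,"az":0}]'
```

```text
t: 8.28
position: [0.5818, -0.0516, 0.1388]
orientation: [[-0.983, 0.186, 0.001], [0.186, 0.983, -0.0], [-0.001, -0.0, -1.0]]
force: [-1.2, -1.0, 3.1]
finger_gap: 0.0005
finger_force: 1.6
```

```bash
for i in 1 2; do python3 -m inch '[{"dx":0,"dy":0,"dz":0.2,"ax":0,"ay":0,"az":0},{"dx":0,"dy":0,"dz":0,"ax":0,"ay":0,"az":0},{"dx":0,"dy":0,"dz":0,"ax":0,"ay":0,"az":0}]' | egrep 'pos|force: \['; done
```

```text
position: [0.5818, -0.0516, 0.1366]
force: [-0.5, -0.1, 4.6]
position: [0.5819, -0.0516, 0.1359]
force: [-3.5, -0.1, 13.1]
```

The force ramped to about 5 N and then jumped to 13 N against the stop, so the button is fully down. I'll lift, retreat and check.

```bash
python3 -m inch '[{"dx":0,"dy":0,"dz":0.1,"ax":0,"ay":0,"az":0},{"dx":0,"dy":0,"dz":0,"ax":0,"ay":0,"az":0}]'
python3 -m inch '[{"dx":0,"dy":0,"dz":-1,"ax":0,"ay":0,"az":0},{"dx":0,"dy":0,"dz":-3,"ax":0,"ay":0,"az":0},{"dx":0,"dy":0,"dz":-5,"ax":0,"ay":0,"az":0},{"dx":5,"dy":0,"dz":-3,"ax":0,"ay":0,"az":0},{"dx":5,"dy":0,"dz":0,"ax":0,"ay":0,"az":0},{"dx":5,"dy":3,"dz":0,"ax":0,"ay":0,"az":0},{"dx":2,"dy":5,"dz":0,"ax":0,"ay":0,"az":0},{"dx":0,"dy":5,"dz":0,"ax":0,"ay":0,"az":0},{"dx":0,"dy":0,"dz":0,"ax":0,"ay":0,"az":0}]'
python3 - <<'E'
from h import *
t=bot.snapshot("top");cv2.imwrite("pics/t6.png",t);cv2.imwrite("pics/c6.png",cv2.resize(t[140:240,190:350],None,fx=5,fy=5))
E
```

```text
t: 9.28
position: [0.5819, -0.0517, 0.1358]
orientation: [[-0.983, 0.186, 0.002], [0.186, 0.983, -0.001], [-0.002, -0.0, -1.0]]
force: [-6.0, 0.2, 20.0]
finger_gap: -0.0
finger_force: 9.7
t: 10.4
position: [0.4382, 0.1105, 0.2529]
orientation: [[-0.983, 0.181, -0.001], [0.181, 0.983, 0.001], [0.001, 0.001, -1.0]]
force: [-0.5, -1.5, 0.1]
finger_gap: 0.0002
finger_force: 0.0
```

View pics/c6.png

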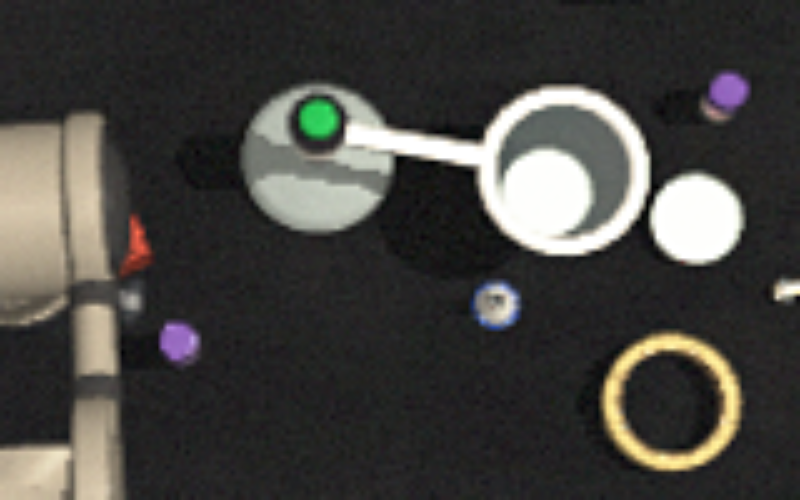

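```bash
python3 -c "
from plant import bot
print(bot.hand_in())"
```

```text
the job is handed in; nothing more can be done
None
```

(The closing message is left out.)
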